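# Let the lime out of its dispenser and ease the lid shut

## Robot

A 7-joint arm with a two-finger parallel gripper is mounted at the origin on a cart in front of the work surface, level with it; the furniture and walls round the work are solid. World frame = base frame: x ahead of the robot, y to its left, z up, the work surface at z = 0. Lengths are in m, angles in degrees, forces in N, time in s.
With the tool pointing down it reaches from about 0.425 to 0.825 m from the base axis. Payload 3.6 kg.
Tool frame: the origin (TCP) lies at the very end of the fingers, on their centre line; the grasp point (between the pads) lies 19 mm behind it; z points along the fingers, y is the line along which they close (so a half turn about z gives the same grasp; the last joint's range is limited). The gripper opens to 93 mm and grips with 3 to 60 N. Pads are 15 mm wide; open, the fingers measure 128 mm over their backs; the gripper's body (75 mm by 188 mm) begins 65 mm behind the grasp point.
Start: joints at [65.861, 35.231, -0.722, 81.555, 0.464, 63.22, -2.315], TCP at [0.25, -0.6, 0.219] pointing down, gripper open.
Joint ranges: [-178.69, 178.69], [-17.37, 117.87], [-77.05, 75.6], [15.02, 138.74], [-78.02, 258.01], [0.78, 113.62], [-162.83, 162.83]. Speed limits (degrees/s): [159.86, 159.86, 180, 180, 180, 180, 180].

## Interface

Orientations are given as a 3x3 rotation matrix whose columns are the frame's x, y, z axes.
In Python, from rig import sensors, viewer, bot, nets gives the robot as it stands.
- The arm moves only by the tool carry_out, never from a script. Its argument "rows" is a list of rows, each an object with "xyz": the shift along the world's x, y, z in mm, a list of three; "rot": the turn, a rotation vector about the world's x, y, z in degrees, a list of three; "gripper": the opening in per cent of the stroke, from 0 (shut) to 100 (fully open). A call has 1 to 8 rows; each row shifts and turns the commanded pose from where the row before left it; what a row does not reach is not made up. A row lasts 1/12 s, in which the tool goes at most 41.7 mm and 7.16 degrees, less where a joint would pass 70% of its speed; a pose out of reach is approached as far as the arm can. A call with a gripper value outside its range is refused whole. The fingers move at their own pace and stop on an object; "force" is the grip in N (left out, the last holds). Time passes only in rows, so rows that do not move let the fingers close. It gives the time, the measured TCP pose, the force, the opening and the grip force at its end, in the units of the state.
- sensors.observe(): the state, without advancing time (a new reading comes with each control period).
- viewer.grab_frame(name): name is "side" or "top"; returns the picture (400x640x3 uint8, red, green, blue); there is no depth.
- viewer.camera_model(name): a dict with "fov_y" (degrees; the focal length in pixels is half the picture's height over the tangent of half this angle, whatever the lens; pixels are square), "cx", "cy" (the principal point, pixels), "distortion" ([k1, k2, p1, p2, k3] as OpenCV has them; the pictures are not rectified), "rvec" (rotation vector, rad) and "tvec" (3), from world to camera coordinates, as OpenCV has them. Camera axes: x right, y down, z forward; pixel columns grow to the right and rows downward; lengths in m; the calibration is good to about 2 mm. A picture is of the moment at which its call begins. camera_model takes no time and is no camera call.
- bot.sign_off(): hands the job in; it is judged then, once.
Trained networks look in the newest picture that a camera, given by its name, has taken for a name from the list of things; names that differ only in an ending like _2 or _b are one class to them, and where a whole thing is asked for, a point or a joint stands for the part that bears it (a point fixed in the world has none). Each returns a list of dicts, best first, with "score" (0 to 1); they miss things now and then, are a little off and sometimes report something else, mostly with a low value. They report only what shows in the picture. A call takes as long as a camera call.
- nets.masks_of(camera, label): "pixels" (400x640 bool, what is visible of it) and "uv" ([column, row] in pixels, amid what is visible of it).
- nets.pinpoint(camera, label): "uv" ([column, row] in pixels: a listed point, or the origin of a listed thing).
The state is a dict: "clock": time; "joint_pos": joint angles; "joint_velocities": joint speeds; "tau": joint torques, N m; "ee_pos": TCP position; "tcp_rot": TCP orientation; "force": force on the tool from outside, world axes, zero at the start; "torque": the same for the moment, N m; "finger_gap": finger opening in m; "grasp_force": force on a finger pad.
Only numpy, scipy, OpenCV 4.12 (cv2) and the standard library are available. Lean on these libraries where they do the work, as an engineer would, in place of code of your own. Each camera call takes 0.05 s, during which the arm holds its last target. There are 200 camera calls.

## Task

Two fruit dispensers stand on the worktop, one holding a lime and one a lemon. Press the red lever of the lime's dispenser right down with the fingertips and keep it down until the lime has slid out into the tray and lies still, then ease the lever slowly up again so that the lid closes without slamming, and take the hand away. Work only that lever: do not touch the fruit or the lids, leave the lemon's dispenser shut, and leave everything else where it stands.

Things in the scene. Friction and masses are not known exactly. Their poses are not given: they have to be found in the camera images.
- hopper_lime: Dispenser holding the lime: light wooden box fixed to the worktop, open on top, 160 mm high, its floor sloping down to a low catch tray (rim 56 mm high) on the robot's side. Origin on the worktop under the box; x points from tray to back, y to the lever's side, z up. The box spans x -75 to +82 mm, the tray x -75 to -232 mm, both y -58 to +58 mm.
- pad_lime (a point): Middle of the upper face of the red pad (46 x 44 mm) of the lime dispenser's press lever; moves with it. Lever up: 106 mm in front (-x) of the dispenser's origin, 116 mm to its +y side, 170 mm above the worktop. Pushed straight down it sinks 51 mm to its stop; a return spring resists with about 3 N at first, 6 N at the bottom. The pad tilts 0.22 rad one way when up, as much the other way when down.
- lever_lime_turn (a joint): Press lever of the lime dispenser, rad: 0 = up (rest), 0.45 = fully pressed. Spring return; pivot 112 mm behind the pad's middle, axis along the dispenser's y.
- lid_lime_turn (a joint): Lid of the lime dispenser, rad: 0 = shut (hanging upright), 1.2 = wide open. Geared to the lever: it always reads 2.67 times the lever. Lever let go, the spring slams it shut at many rad/s; with the pad eased up at 20 to 50 mm/s it closes at 0.5 to 1.2 rad/s.
- lid_lime: Clear panel 98 x 96 x 4 mm with a dark bottom bar: the lid of the lime dispenser, hinged at its top edge 153 mm above the worktop, 72 mm in front of the dispenser's origin. Origin on the hinge. It swings out over the tray and never rises above 160 mm.
- hopper_lemon: Dispenser holding the lemon: light wooden box fixed to the worktop, open on top, 160 mm high, its floor sloping down to a low catch tray (rim 56 mm high) on the robot's side. Origin on the worktop under the box; x points from tray to back, y to the lever's side, z up. The box spans x -75 to +82 mm, the tray x -75 to -232 mm, both y -58 to +58 mm.
- pad_lemon (a point): Middle of the upper face of the red pad (46 x 44 mm) of the lemon dispenser's press lever; moves with it. Lever up: 106 mm in front (-x) of the dispenser's origin, 116 mm to its +y side, 170 mm above the worktop. Pushed straight down it sinks 51 mm to its stop; a return spring resists with about 3 N at first, 6 N at the bottom. The pad tilts 0.22 rad one way when up, as much the other way when down.
- lever_lemon_turn (a joint): Press lever of the lemon dispenser, rad: 0 = up (rest), 0.45 = fully pressed. Spring return; pivot 112 mm behind the pad's middle, axis along the dispenser's y.
- lid_lemon_turn (a joint): Lid of the lemon dispenser, rad: 0 = shut (hanging upright), 1.2 = wide open. Geared to the lever: it always reads 2.67 times the lever. Lever let go, the spring slams it shut at many rad/s; with the pad eased up at 20 to 50 mm/s it closes at 0.5 to 1.2 rad/s.
- lid_lemon: Clear panel 98 x 96 x 4 mm with a dark bottom bar: the lid of the lemon dispenser, hinged at its top edge 153 mm above the worktop, 72 mm in front of the dispenser's origin. Origin on the hinge. It swings out over the tray and never rises above 160 mm.
- lever_lime: The whole press lever of the lime dispenser: steel arm with the red pad at its end. Origin on its pivot.
- lime: Green lime, 57 x 46 x 45 mm, 52 g (varies), waxy; it rests on the sloping floor inside its dispenser behind the shut lid; slides out by itself within a second or so of the lid opening and comes to rest against the tray's front. Origin at its underside.
- lime_center (a point): Centre of the lime.
- lemon: Yellow lemon, 72 x 57 x 58 mm, inside the other dispenser behind its lid; origin at its underside.
- spare_lemon: Loose yellow lemon, 67 x 54 x 54 mm, on the chopping board at the right; a bystander. Origin at its underside.
- garlic: Garlic bulb, 60 x 57 x 58 mm, on the chopping board; a bystander. Origin at its underside.
- espresso_cup: White espresso cup, 62 x 87 x 51 mm, front left; a bystander. Origin at its underside.
- kitchen_timer: Black and white kitchen timer, 64 x 64 x 54 mm, front left; a bystander. Origin at its underside.
- mug: White mug, 82 x 114 x 91 mm, back left; a bystander. Origin at its underside.
- pepper_mill: Dark wooden pepper mill, 58 mm wide, 150 mm high, back right; a bystander. Origin at its underside.

How it is judged:
By the outcome, as a careful person would: the job done as asked, in the order asked, and still so for the second after the job is handed in, with the robot touching nothing.
It also fails if it takes over 38 s, if anything falls off the work surface, if the arm or the gripper's body presses on something with over 40 N, if the wrist force passes 120 N, or if a joint passes its speed limit or range.

## Working session

There is one attempt and no reset: what is moved stays moved. The work goes in short steps, Python scripts to look and compute and a tool call to move; the robot and the scene stay as the last step left them, time stands still between calls to the robot, and variables do not carry over. Pictures are saved under pics/ and viewed, at most 10 in all, crops included, and the job is handed in when it is done.

Besides the shell and the picture viewer there is one more tool, called after ">>>" as name(argument=value, ...), one argument or row to a line, values as JSON. carry_out: Moves the arm, as the interface text tells. Its arguments: {"type":"object","properties":{"rows":{"type":"array","items":{"type":"object","properties":{"xyz":{"type":"array","items":{"type":"number"}},"rot":{"type":"array","items":{"type":"number"}},"gripper":{"type":"number"}}}},"force":{"type":"number"}},"required":["rows"]}

```bash
mkdir -p pics; cat > h.py <<'E'
import numpy as np,cv2
from rig import sensors,viewer,bot,nets
def ray(c,uv):
    m=viewer.camera_model(c);f=200/np.tan(np.radians(m['fov_y'])/2)
    K=np.array([[f,0,m['cx']],[0,f,m['cy']],[0,0,1.]])
    p=cv2.undistortPoints(np.array([[uv]],float),K,np.array(m['distortion'],float))[0,0]
    R=cv2.Rodrigues(np.array(m['rvec'],float))[0];t=np.array(m['tvec'],float).ravel()
    return -R.T@t,R.T@np.r_[p,1]
def atz(c,uv,z):
    o,d=ray(c,uv);return o+d*(z-o[2])/d[2]
def proj(c,P):
    m=viewer.camera_model(c);f=200/np.tan(np.radians(m['fov_y'])/2)
    K=np.array([[f,0,m['cx']],[0,f,m['cy']],[0,0,1.]])
    return cv2.projectPoints(np.array(P,float).reshape(-1,3),np.array(m['rvec'],float),np.array(m['tvec'],float),K,np.array(m['distortion'],float))[0][:,0]
def tri(a,b):
    (o1,d1),(o2,d2)=ray(*a),ray(*b)
    s=np.linalg.lstsq(np.c_[d1,-d2],o2-o1,rcond=None)[0]
    p,q=o1+s[0]*d1,o2+s[1]*d2;return (p+q)/2,np.linalg.norm(p-q)
E
python3 - <<'E'
from h import *
ims=[viewer.grab_frame(c) for c in('top','side')]
for c,i in zip(('top','side'),ims): cv2.imwrite(f'pics/{c}0.png',i[...,::-1])
zs=dict(pad_lime=.17,pad_lemon=.17,hopper_lime=0,hopper_lemon=0,lime=.05,lemon=.05)
for n in zs:
    r={}
    for c in('top','side'):
        l=nets.pinpoint(c,n); r[c]=l[:2]
        for e in l[:2]: print(n,c,np.round(e['uv'],1),round(e['score'],2),np.round(atz(c,e['uv'],zs[n]),3))
s=sensors.observe();print(s['clock'],s['ee_pos'],s['tcp_rot'],s['force'],s['finger_gap'])
E
```

```text
pad_lime top [245.6 187. ] 0.51 [0.552 0.216 0.17 ]
pad_lime side [290.9 165.1] 0.51 [0.564 0.237 0.17 ]
pad_lemon top [344.1 187.4] 0.51 [ 0.567 -0.146  0.17 ]
hopper_lime top [283.  192.3] 0.94 [0.677 0.094 0.   ]
hopper_lime top [447.9 240.8] 0.21 [ 0.464 -0.552  0.   ]
hopper_lime side [330.7 210.7] 0.97 [0.673 0.114 0.   ]
hopper_lemon top [370.9 193. ] 0.69 [ 0.69  -0.266  0.   ]
hopper_lemon top [375.2 182.2] 0.65 [ 0.75  -0.286  0.   ]
hopper_lemon side [392.5 243.5] 0.8 [ 0.694 -0.238  0.   ]
hopper_lemon side [394.3 307.1] 0.59 [ 0.464 -0.526  0.   ]
lime side [218.5 201.1] 0.38 [0.285 0.3   0.05 ]
lemon top [445.6 239.2] 0.37 [ 0.436 -0.529  0.05 ]
0.7 [ 0.25000196 -0.59995971  0.21868707] [[ 9.23064339e-01  3.84645586e-01  1.38280530e-05]
 [ 3.84645585e-01 -9.23064339e-01  1.83280610e-05]
 [ 1.98139903e-05 -1.15990800e-05 -1.00000000e+00]] [-0.13207538 -0.38783439  0.32648784] 0.09309536196772583
```

View pics/top0.png

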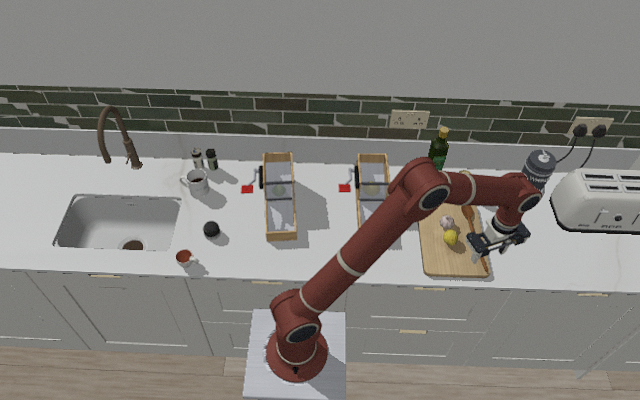

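View pics/side0.png

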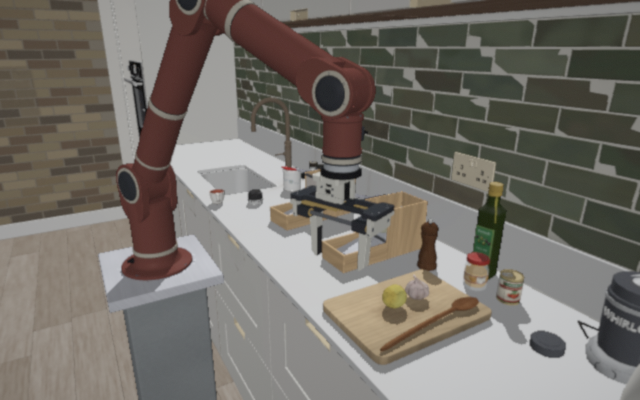

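Top view: two dispensers, at about (280,195) and (373,190), with red pads at (247,189) and (345,187). The arm hides part of the right one. Next I'll zoom in on the fruit inside.

```bash
python3 - <<'E'
from h import *
i=cv2.imread('pics/top0.png')
cv2.imwrite('pics/c1.png',cv2.resize(i[145:250,235:400],None,fx=4.8,fy=4.8,interpolation=cv2.INTER_CUBIC))
hsv=cv2.cvtColor(i,cv2.COLOR_BGR2HSV)
m=cv2.inRange(hsv,(0,170,120),(6,255,255))[150:210,225:365]
n,l,st,ce=cv2.connectedComponentsWithStats(m)
for s,c in zip(st[1:],ce[1:]):
    if s[4]>15:
        uv=c+[225,150]; print(s,uv,atz('top',uv,.17))
for y0,x0 in((182,272),(182,365)):
    print(i[y0:y0+14,x0:x0+14].reshape(-1,3)[np.argmax(hsv[y0:y0+14,x0:x0+14,1])],np.median(hsv[y0:y0+14,x0:x0+14].reshape(-1,3),0))
E
```

```text
[17 35 11  8 71] [246.87323944 188.77464789] [0.54359092 0.20998319 0.17      ]
[114  35  11   7  68] [344.33823529 187.94117647] [ 0.56455276 -0.14712162  0.17      ]
[53 44 46] [ 63.5  17.  110. ]
[62 92 95] [ 28.  34. 117.]
```

View pics/c1.png

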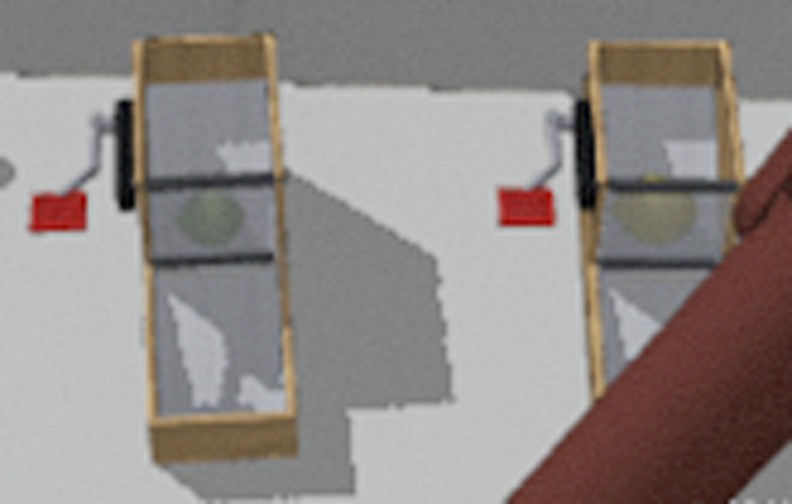

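The left dispenser holds the green lime; the right one holds the yellow lemon. The target pad is at about (0.544, 0.210). Now I'll get the yaw from the box edges.

```bash
python3 - <<'E'
from h import *
from scipy.optimize import least_squares
C=[(-.232,.058,.056),(-.232,-.058,.056),(.082,.058,.16),(.082,-.058,.16),(-.106,.116,.17)]
px=np.array([(152,420),(296,414),(135,38),(274,33)])/4.8+[235,145]
px=np.r_[px,[[246.9,188.8]]]
def W(p,P):
    P=np.array(P);c,s=np.cos(p[2]),np.sin(p[2]);return np.c_[p[0]+c*P[:,0]-s*P[:,1],p[1]+s*P[:,0]+c*P[:,1],P[:,2]]
r=least_squares(lambda p:(proj('top',W(p,C))-px).ravel(),[.66,.1,0])
print(r.x,np.degrees(r.x[2]),r.fun.reshape(-1,2).round(1),W(r.x,C[-1:]))
R=np.array(sensors.observe()['tcp_rot']);print(np.degrees(np.arctan2(R[1,0],R[0,0])))
E
```

```text
[0.66554075 0.10553719 0.11718097] 6.713975191819048 [[-0.8  0.8]
 [ 0.6  0.2]
 [-0.4 -0. ]
 [ 0.1 -0.4]
 [ 0.5 -0.7]] [[0.54670578 0.20834891 0.17      ]]
22.621739539455575
```

>>> carry_out(
  rows=[
    {"xyz": [0,0,30],"rot": [0,0,0],"gripper": 0},
    {"xyz": [13,36,10],"rot": [0,0,-1],"gripper": 0},
    {"xyz": [13,36,0],"rot": [0,0,-1],"gripper": 0},
    {"xyz": [13,36,0],"rot": [0,0,-1],"gripper": 0},
    {"xyz": [13,36,0],"rot": [0,0,-1],"gripper": 0},
    {"xyz": [13,36,0],"rot": [0,0,-1],"gripper": 0},
    {"xyz": [13,36,0],"rot": [0,0,-1],"gripper": 0},
    {"xyz": [13,36,0],"rot": [0,0,-1],"gripper": 0},
  ],
)

```text
clock: 1.37
ee_pos: [0.3414, -0.3462, 0.259]
tcp_rot: [[0.963, 0.268, 0.001], [0.268, -0.963, -0.001], [0.001, 0.001, -1.0]]
force: [0.7, -0.1, -0.0]
finger_gap: 0.0444
grasp_force: 0.0
```

>>> carry_out(
  rows=[
    {"xyz": [13,36,0],"rot": [0,0,-1],"gripper": 0},
    {"xyz": [13,36,0],"rot": [0,0,-1],"gripper": 0},
    {"xyz": [13,36,0],"rot": [0,0,-1],"gripper": 0},
    {"xyz": [13,36,0],"rot": [0,0,-1],"gripper": 0},
    {"xyz": [13,36,0],"rot": [0,0,-1],"gripper": 0},
    {"xyz": [13,36,0],"rot": [0,0,-1],"gripper": 0},
    {"xyz": [13,36,0],"rot": [0,0,-1],"gripper": 0},
    {"xyz": [13,36,0],"rot": [0,0,-1],"gripper": 0},
  ],
)

```text
clock: 2.03
ee_pos: [0.4454, -0.0582, 0.2591]
tcp_rot: [[0.991, 0.132, 0.001], [0.132, -0.991, -0.0], [0.001, 0.0, -1.0]]
force: [0.5, -0.5, -0.3]
finger_gap: 0.0004
grasp_force: 0.0
```

>>> carry_out(
  rows=[
    {"xyz": [12,33,0],"rot": [0,0,0],"gripper": 0},
    {"xyz": [12,33,0],"rot": [0,0,0],"gripper": 0},
    {"xyz": [12,33,0],"rot": [0,0,0],"gripper": 0},
    {"xyz": [12,33,0],"rot": [0,0,0],"gripper": 0},
    {"xyz": [12,33,0],"rot": [0,0,0],"gripper": 0},
    {"xyz": [12,33,0],"rot": [0,0,0],"gripper": 0},
    {"xyz": [12,33,0],"rot": [0,0,0],"gripper": 0},
    {"xyz": [12,33,0],"rot": [0,0,0],"gripper": 0},
  ],
)

```text
clock: 2.7
ee_pos: [0.5414, 0.2056, 0.2588]
tcp_rot: [[0.991, 0.132, 0.0], [0.132, -0.991, -0.0], [0.0, 0.0, -1.0]]
force: [0.1, -0.6, -0.8]
finger_gap: 0.0005
grasp_force: 0.0
```

```bash
python3 - <<'E'
from h import *
s=sensors.observe();print(s['ee_pos'],s['force'])
i=viewer.grab_frame('top')[...,::-1];cv2.imwrite('pics/c2.png',cv2.resize(i[145:250,215:350],None,fx=5,fy=5,interpolation=cv2.INTER_CUBIC))
j=viewer.grab_frame('side')[...,::-1];cv2.imwrite('pics/c3.png',cv2.resize(j[100:280,220:440],None,fx=3.3,fy=3.3,interpolation=cv2.INTER_CUBIC))
print((proj('top',s['ee_pos'])-[215,145])*5,(proj('side',s['ee_pos'])-[220,100])*3.3)
E
```

```text
[0.5414274  0.20560775 0.25882229] [ 0.05206786 -0.63150537 -0.82567362]
[[153.54942534 139.17396847]] [[227.50899333 147.8127066 ]]
```

View pics/c2.png

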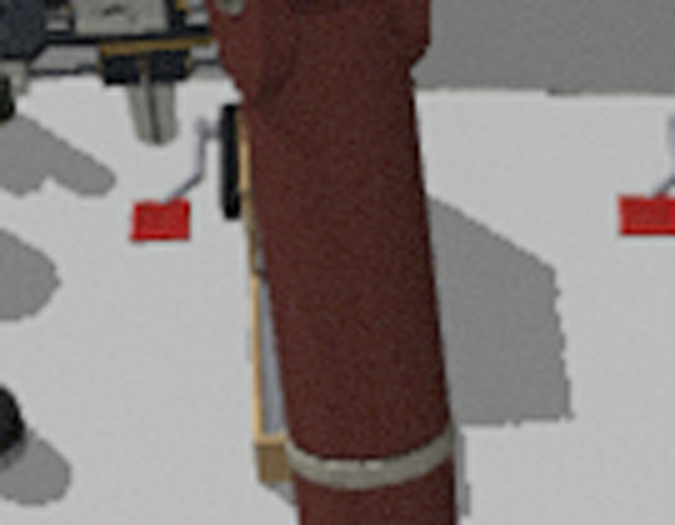

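View pics/c3.png

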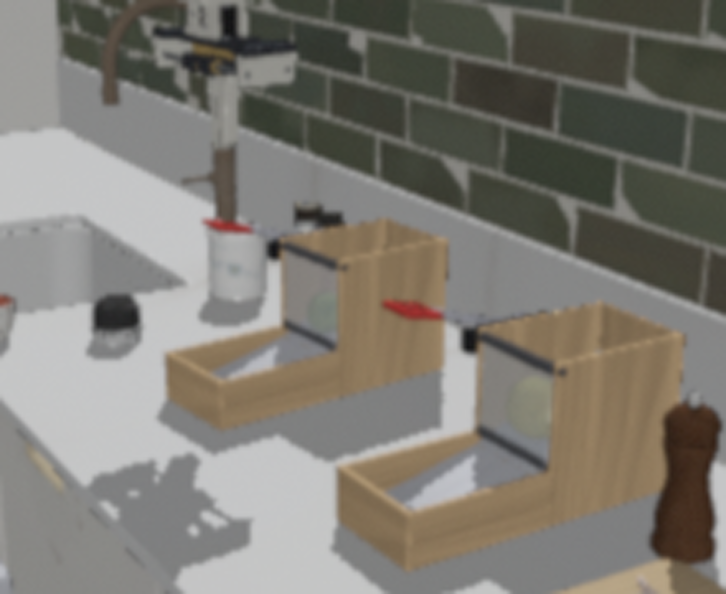

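The fingertips are above the lime's pad: the tip is at (153,139) and the pad at (160,220) in the top crop. The left box holds the lime and the right one the lemon. I'll go down now.

>>> carry_out(
  rows=[
    {"xyz": [4,3,-15],"rot": [0,0,0],"gripper": 0},
    {"xyz": [0,0,-20],"rot": [0,0,0],"gripper": 0},
    {"xyz": [0,0,-20],"rot": [0,0,0],"gripper": 0},
    {"xyz": [0,0,-15],"rot": [0,0,0],"gripper": 0},
    {"xyz": [0,0,-8],"rot": [0,0,0],"gripper": 0},
    {"xyz": [0,0,-6],"rot": [0,0,0],"gripper": 0},
    {"xyz": [0,0,-4],"rot": [0,0,0],"gripper": 0},
    {"xyz": [0,0,-4],"rot": [0,0,0],"gripper": 0},
  ],
)

```text
clock: 3.47
ee_pos: [0.5453, 0.2069, 0.1674]
tcp_rot: [[0.991, 0.132, 0.001], [0.132, -0.991, 0.0], [0.001, -0.0, -1.0]]
force: [-1.5, -0.2, 2.3]
finger_gap: 0.0003
grasp_force: 1.1
```

>>> carry_out(
  rows=[
    {"xyz": [0,0,-5],"rot": [0,0,0],"gripper": 0},
    {"xyz": [0,0,-5],"rot": [0,0,0],"gripper": 0},
    {"xyz": [0,0,-5],"rot": [0,0,0],"gripper": 0},
    {"xyz": [0,0,-5],"rot": [0,0,0],"gripper": 0},
    {"xyz": [0,0,-5],"rot": [0,0,0],"gripper": 0},
    {"xyz": [0,0,-5],"rot": [0,0,0],"gripper": 0},
    {"xyz": [0,0,-5],"rot": [0,0,0],"gripper": 0},
    {"xyz": [0,0,-5],"rot": [0,0,0],"gripper": 0},
  ],
)

```text
clock: 4.13
ee_pos: [0.5453, 0.2072, 0.1265]
tcp_rot: [[0.991, 0.133, 0.001], [0.133, -0.991, 0.0], [0.001, -0.0, -1.0]]
force: [-2.2, -0.5, 6.1]
finger_gap: 0.0004
grasp_force: 3.1
```

>>> carry_out(
  rows=[
    {"xyz": [0,0,-3],"rot": [0,0,0],"gripper": 0},
    {"xyz": [0,0,-3],"rot": [0,0,0],"gripper": 0},
    {"xyz": [0,0,-2],"rot": [0,0,0],"gripper": 0},
    {"xyz": [0,0,0],"rot": [0,0,0],"gripper": 0},
  ],
)

```text
clock: 4.47
ee_pos: [0.5463, 0.2074, 0.1208]
tcp_rot: [[0.991, 0.132, 0.003], [0.132, -0.991, 0.001], [0.003, -0.0, -1.0]]
force: [-4.9, -2.0, 13.7]
finger_gap: 0.0005
grasp_force: 7.6
```

The lever is on its stop: the force rose past the spring's. I'll hold it there and look.

>>> carry_out(
  rows=[
    {"xyz": [0,0,0]},
    {"xyz": [0,0,0]},
    {"xyz": [0,0,0]},
    {"xyz": [0,0,0]},
    {"xyz": [0,0,0]},
    {"xyz": [0,0,0]},
    {"xyz": [0,0,0]},
    {"xyz": [0,0,0]},
  ],
)

```text
invalid input at $.rows[0]: expected keys xyz, rot, gripper
```

>>> carry_out(
  rows=[
    {"xyz": [0,0,0]},
    {"xyz": [0,0,0]},
    {"xyz": [0,0,0]},
    {"xyz": [0,0,0]},
    {"xyz": [0,0,0]},
    {"xyz": [0,0,0]},
    {"xyz": [0,0,0]},
    {"xyz": [0,0,0]},
  ],
)

```text
invalid input at $.rows[0]: expected keys xyz, rot, gripper
```

```bash
cat > look.py <<'E'
from h import *
import sys
s=sensors.observe();print(s['clock'],s['ee_pos'],s['force'])
for k in range(2):
    j=viewer.grab_frame('side')[...,::-1]
    for e in nets.masks_of('side','lime')[:2]: print(np.round(e['uv'],1),round(e['score'],2),e['pixels'].sum())
    if k==0:
        a=j
        for _ in range(4): b=viewer.grab_frame('side')[...,::-1]
print('diff',np.abs(a[150:240,260:360].astype(int)-j[150:240,260:360]).mean())
cv2.imwrite(f'pics/{sys.argv[1]}.png',cv2.resize(j[100:280,220:440],None,fx=3.3,fy=3.3,interpolation=cv2.INTER_CUBIC))
E
python3 look.py d1
```

```text
4.4667 [0.54631391 0.20738658 0.12079567] [-4.88292996 -1.97537968 13.67527411]
[255.9 198.9] 0.73 205
[284.1 208.9] 0.4 47
diff 0.4892222222222222
```

View pics/d1.png

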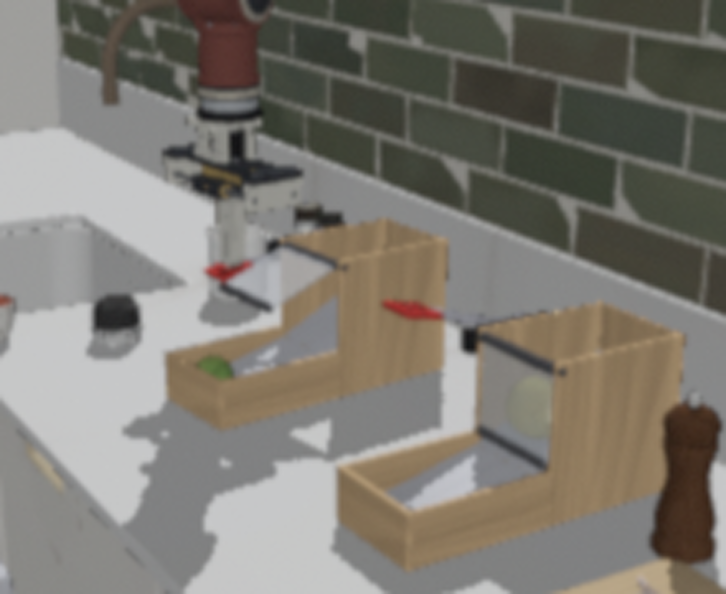

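The lid is wide open and the lime lies at the front of the tray, at crop (215,368), side pixel (285,211). I'll hold a little longer so it is surely still.

>>> carry_out(
  rows=[
    {"xyz": [0,0,0],"rot": [0,0,0],"gripper": 0},
    {"xyz": [0,0,0],"rot": [0,0,0],"gripper": 0},
    {"xyz": [0,0,0],"rot": [0,0,0],"gripper": 0},
    {"xyz": [0,0,0],"rot": [0,0,0],"gripper": 0},
    {"xyz": [0,0,0],"rot": [0,0,0],"gripper": 0},
    {"xyz": [0,0,0],"rot": [0,0,0],"gripper": 0},
    {"xyz": [0,0,0],"rot": [0,0,0],"gripper": 0},
    {"xyz": [0,0,0],"rot": [0,0,0],"gripper": 0},
  ],
)

```text
clock: 5.53
ee_pos: [0.5463, 0.2074, 0.1208]
tcp_rot: [[0.991, 0.133, 0.004], [0.133, -0.991, 0.001], [0.004, -0.0, -1.0]]
force: [-5.0, -0.9, 14.1]
finger_gap: 0.0006
grasp_force: 7.4
```

>>> carry_out(
  rows=[
    {"xyz": [0,0,0],"rot": [0,0,0],"gripper": 0},
    {"xyz": [0,0,0],"rot": [0,0,0],"gripper": 0},
    {"xyz": [0,0,0],"rot": [0,0,0],"gripper": 0},
    {"xyz": [0,0,0],"rot": [0,0,0],"gripper": 0},
    {"xyz": [0,0,0],"rot": [0,0,0],"gripper": 0},
    {"xyz": [0,0,0],"rot": [0,0,0],"gripper": 0},
    {"xyz": [0,0,0],"rot": [0,0,0],"gripper": 0},
    {"xyz": [0,0,0],"rot": [0,0,0],"gripper": 0},
  ],
)

```text
clock: 6.2
ee_pos: [0.5463, 0.2074, 0.1208]
tcp_rot: [[0.991, 0.132, 0.004], [0.132, -0.991, 0.001], [0.004, -0.001, -1.0]]
force: [-4.1, -2.3, 13.5]
finger_gap: 0.0006
grasp_force: 7.4
```

```bash
python3 look.py d2
```

```text
6.2 [0.54632366 0.20739238 0.12082787] [-4.07005715 -2.27714308 13.54642911]
diff 0.4603333333333333
```

The picture shows no motion beyond the noise, so the lime is still. I'll ease the lever up at about 30 mm/s.

>>> carry_out(
  rows=[
    {"xyz": [0,0,2.5],"rot": [0,0,0],"gripper": 0},
    {"xyz": [0,0,2.5],"rot": [0,0,0],"gripper": 0},
    {"xyz": [0,0,2.5],"rot": [0,0,0],"gripper": 0},
    {"xyz": [0,0,2.5],"rot": [0,0,0],"gripper": 0},
    {"xyz": [0,0,2.5],"rot": [0,0,0],"gripper": 0},
    {"xyz": [0,0,2.5],"rot": [0,0,0],"gripper": 0},
    {"xyz": [0,0,2.5],"rot": [0,0,0],"gripper": 0},
    {"xyz": [0,0,2.5],"rot": [0,0,0],"gripper": 0},
  ],
)

```text
clock: 7.27
ee_pos: [0.5444, 0.2071, 0.1386]
tcp_rot: [[0.991, 0.133, -0.001], [0.133, -0.991, -0.0], [-0.001, -0.0, -1.0]]
force: [-5.3, -0.8, 4.1]
finger_gap: 0.0002
grasp_force: 2.2
```

>>> carry_out(
  rows=[
    {"xyz": [0,0,2.5],"rot": [0,0,0],"gripper": 0},
    {"xyz": [0,0,2.5],"rot": [0,0,0],"gripper": 0},
    {"xyz": [0,0,2.5],"rot": [0,0,0],"gripper": 0},
    {"xyz": [0,0,2.5],"rot": [0,0,0],"gripper": 0},
    {"xyz": [0,0,2.5],"rot": [0,0,0],"gripper": 0},
    {"xyz": [0,0,2.5],"rot": [0,0,0],"gripper": 0},
    {"xyz": [0,0,2.5],"rot": [0,0,0],"gripper": 0},
    {"xyz": [0,0,2.5],"rot": [0,0,0],"gripper": 0},
  ],
)

```text
clock: 7.93
ee_pos: [0.5463, 0.2072, 0.1592]
tcp_rot: [[0.991, 0.132, 0.003], [0.132, -0.991, 0.001], [0.003, -0.001, -1.0]]
force: [0.8, 1.0, 2.0]
finger_gap: 0.0004
grasp_force: 1.2
```

>>> carry_out(
  rows=[
    {"xyz": [0,0,2.5],"rot": [0,0,0],"gripper": 0},
    {"xyz": [0,0,2.5],"rot": [0,0,0],"gripper": 0},
    {"xyz": [0,0,2.5],"rot": [0,0,0],"gripper": 0},
    {"xyz": [0,0,2.5],"rot": [0,0,0],"gripper": 0},
    {"xyz": [0,0,2.5],"rot": [0,0,0],"gripper": 0},
    {"xyz": [0,0,2.5],"rot": [0,0,0],"gripper": 0},
    {"xyz": [0,0,2.5],"rot": [0,0,0],"gripper": 0},
    {"xyz": [0,0,2.5],"rot": [0,0,0],"gripper": 0},
  ],
)

```text
clock: 8.6
ee_pos: [0.5439, 0.2067, 0.1782]
tcp_rot: [[0.991, 0.133, -0.003], [0.133, -0.991, -0.001], [-0.003, 0.001, -1.0]]
force: [-0.1, -0.1, 0.7]
finger_gap: 0.0003
grasp_force: 0.0
```

Contact is gone, so I'll withdraw upwards.

>>> carry_out(
  rows=[
    {"xyz": [0,0,5],"rot": [0,0,0],"gripper": 0},
    {"xyz": [0,0,15],"rot": [0,0,0],"gripper": 0},
    {"xyz": [0,0,20],"rot": [0,0,0],"gripper": 0},
    {"xyz": [0,0,20],"rot": [0,0,0],"gripper": 0},
    {"xyz": [0,0,20],"rot": [0,0,0],"gripper": 0},
    {"xyz": [0,0,10],"rot": [0,0,0],"gripper": 0},
    {"xyz": [0,0,0],"rot": [0,0,0],"gripper": 0},
    {"xyz": [0,0,0],"rot": [0,0,0],"gripper": 0},
  ],
)

```text
clock: 9.27
ee_pos: [0.5447, 0.2069, 0.2684]
tcp_rot: [[0.991, 0.133, -0.0], [0.133, -0.991, -0.0], [-0.0, 0.0, -1.0]]
force: [-0.5, 0.1, 0.6]
finger_gap: 0.0005
grasp_force: 0.0
```

```bash
python3 look.py d3
```

```text
9.2667 [0.54470813 0.20693966 0.26842726] [-0.51680772  0.1296129   0.61031916]
[377.5 230.5] 0.74 5127
[285.  210.6] 0.42 42
diff 0.47055555555555556
```

View pics/d3.png

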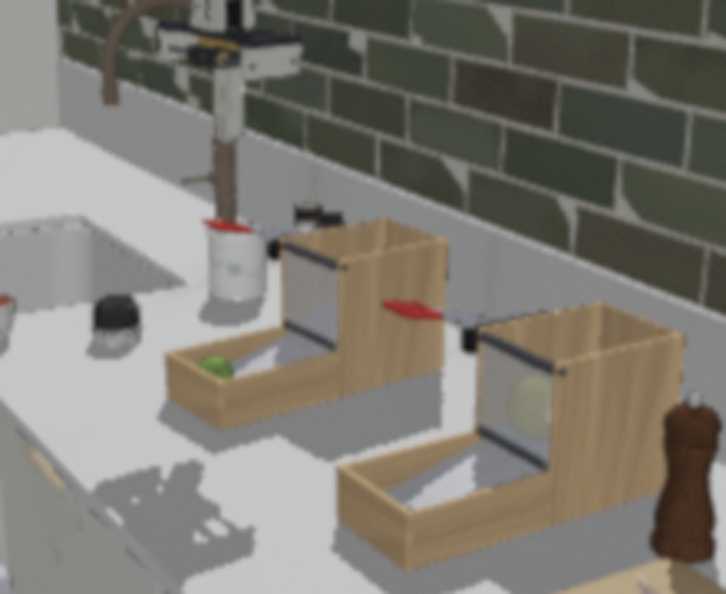

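The lime rests in the tray at crop (215,366), its lid is shut with the lever up, and the lemon's dispenser is unchanged.

```bash
python3 -c "from rig import bot;print(bot.sign_off())"
```

```text
the job is handed in; nothing more can be done
None
```

The lime is out and lying still in its tray, the lever was eased up at about 30 mm/s so the lid closed, the lemon's dispenser was left shut, the hand is clear, and the job is handed in.

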